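# Slide the drilling jig to its click stop and hold

### The arm

A 6-joint arm with a two-finger parallel gripper is mounted at the origin on the work surface. World frame = base frame: x ahead of the robot, y to its left, z up, the work surface at z = 0. Lengths are in m, angles in rad, forces in N, time in s.
With the tool pointing down it reaches from about 0.35 to 0.775 m from the base axis. Payload 7.3 kg.
Tool frame: the origin (TCP) lies at the very end of the fingers, on their centre line; the grasp point (between the pads) lies 19 mm behind it; z points along the fingers, y is the line along which they close (so a half turn about z gives the same grasp; the last joint's range is limited). The gripper opens to 92 mm and grips with 3 to 60 N. Pads are 19 mm wide; open, the fingers measure 130 mm over their backs; the gripper's body (75 mm by 190 mm) begins 47 mm behind the grasp point.
Start: joints at [1.184, 0.342, 1.524, -0, 1.275, -0.146], TCP at [0.125, 0.51, 0.227] pointing down, gripper open.
Joint ranges: [-2.53, 2.53], [-0.77, 2.02], [0.04, 2.7], [-1, 4.14], [0.28, 2.66], [-3.11, 3.11]. Speed limits (rad/s): [2.57, 2.57, 3.14, 3.14, 3.14, 3.14].

### API

Orientations are given as [roll, pitch, yaw] about the fixed x, y, z axes, in that order (R = Rz(yaw) Ry(pitch) Rx(roll)).
In Python, from cell import observe, read_camera, get_calibration, hand_in, search_frame gives the robot as it stands.
- The arm moves only by the tool step_arm, never from a script. Its argument "commands" is a list of rows, each an object with "translation": the shift along the tool's x, y, z in mm, a list of three; "roll": the turn about the tool's z in rad. In form: [{"translation": [x, y, z], "roll": roll}, ...]. A call has 1 to 20 rows; each row shifts and turns the commanded pose from where the row before left it, along the tool's axes as they then stand; what a row does not reach is not made up. A row lasts 1/12 s, in which the tool goes at most 41.7 mm and 7.16 degrees, less where a joint would pass 70% of its speed; a pose out of reach is approached as far as the arm can. A call is refused whole if a number of a shift passes 41.7 or a number of a turn 0.125, either way. A call with a gripper value outside its range is refused whole. "fingers" is the opening, from 0 (shut) to 1 (fully open), set as the call begins (left out, the last holds). The fingers move at their own pace and stop on an object; "grip_force" is the grip in N (left out, the last holds). Time passes only in rows, so rows that do not move let the fingers close. It gives the time, the measured TCP pose, the force, the opening and the grip force at its end, in the units of the state.
- observe(): the state, without advancing time (a new reading comes with each control period).
- read_camera(name): name is "scene" or "top" or "wrist"; returns the picture (420x560x3 uint8, red, green, blue); there is no depth.
- get_calibration(name): a dict with "camera_matrix" (3x3 intrinsics, pixels), "world_from_camera" (4x4, takes a point from camera to world coordinates). Camera axes: x right, y up, looking along -z (the intrinsics and any distortion apply to the point x, -y, -z); pixel columns grow to the right and rows downward; lengths in m; the calibration is good to about 2 mm. A picture is of the moment at which its call begins: read the wrist's pose just before it. get_calibration takes no time and is no camera call; for the wrist camera it gives the pose at the moment of the call.
- hand_in(): hands the job in; it is judged then, once.
Trained networks look in the newest picture that a camera, given by its name, has taken for a name from the list of things; names that differ only in an ending like _2 or _b are one class to them, and where a whole thing is asked for, a point or a joint stands for the part that bears it (a point fixed in the world has none). Each returns a list of dicts, best first, with "confidence" (0 to 1); they miss things now and then, are a little off and sometimes report something else, mostly with a low value. They report only what shows in the picture. A call takes as long as a camera call. They do not tell look-alikes from the thing itself.
- search_frame(camera, name): "at" ([x, y, z] in m, in world coordinates, good to about 4 mm: the middle of the surface that is visible of it).
The state is a dict: "time": time; "qpos": joint angles; "qvel": joint speeds; "joint_efforts": joint torques, N m; "tool_pos": TCP position; "tool_rot": TCP orientation; "contact_force": force on the tool from outside, world axes, zero at the start; "torque": the same for the moment, N m; "opening": finger opening in m; "grip_force": force on a finger pad.
Only numpy, scipy, OpenCV 4.12 (cv2) and the standard library are available. Lean on these libraries where they do the work, as an engineer would, in place of code of your own. Each camera call takes 0.05 s, during which the arm holds its last target. There are 200 camera calls.

### The job

Lay the dark wooden blank flat in the empty nest of the drilling jig's carriage and let go of it. Then take the red handle and slide the carriage along its rails until you feel the spring ball click into the notch under the brass drill bush, without running on past it, and finish while still gripping the handle with the carriage held at rest in the notch. Leave the glue bottle, jar and screwdriver where they are.

Things in the scene. Friction and masses are not known exactly. Their poses are not given: they have to be found in the camera images.
- jig: Fixed plywood drilling jig on the bench, 200 x 400 mm, 18 mm thick, two aluminium rails along its own y axis. Origin: underside, halfway along the rails, directly below the carriage nest's line of travel; x points away from the handle side, z up. Place and yaw (within 0.25 rad) vary.
- carriage (a joint): Travel of the aluminium carriage along the rails, m: 0 at the jig's -y end, grows towards the jig's +y, ends at 0.245. It starts below 0.03. It stays where it is left; steady drag about 3 to 5 N.
- nest (a point): Centre of the nest floor on the carriage, 42 mm above the bench; axes as the jig's. Inside 38 mm (x) by 108 mm (y). Wooden lips 12 mm high, 5 mm thick: across both ends (+-y), and 26 mm long at the corners of the long sides, leaving a 56 mm gap in the middle for fingers (the carriage plate lies there at floor level).
- handle (a point): Red upright cylinder on the carriage, 24 mm diameter (28 mm at the very foot), 50 mm tall, on the handle (-x) side, 76 mm from the nest's centre. Origin: centre of its foot, on the carriage plate at 42 mm above the bench; z up along it.
- index: Blue bracket with a brass drill bush (18 mm diameter) reaching over the nest's path from the far side; fixed to the jig at a different place along it each time (carriage travel 0.12 to 0.20). Origin: bench level, below the bush's axis; axes parallel to the jig's. Its arm and bush lie 83 to 105 mm above the bench, its post 55 to 69 mm beyond (+x of) the bush axis. Nothing moves it.
- notch (a point): The notch, hidden under the carriage in a strip fixed below the bush, 22 mm above the bench. The ball is home when nest is at y = 0 in this frame (axes as the jig's; bush above the nest's centre). A 12 mm spring ball drops 1.4 mm into a 7.6 mm wide slot: from 4 mm short of home the drag fades and the carriage is drawn in by 1 to 2 N; then resistance climbs again, and about 15 N pushes it out.
- blank: Loose dark wooden block, 30 mm (x) by 100 mm (y) by 34 mm tall, 50 to 100 g. Origin: centre of its underside. It lies flat on the bench, left or right of the jig; either end may go first in the nest.
- glue: Bystander: yellow glue bottle, 52 mm diameter, 130 mm tall, orange cap; origin at the centre of its foot. On the other side of the jig from the blank.
- jar: Bystander: amber jar, 64 mm diameter, 80 mm tall, off the far left corner of the jig; origin at the centre of its foot.
- screwdriver: Bystander: screwdriver lying off the far right corner of the jig; origin on its underside, its length along its x axis.
Not all that is in view belongs to the job. There is more than one size of the blank; the job needs the smallest.

How it is judged:
On the way, in this order (a step that is already met when the one before it is completed fails the run):
1. the blank lies flat in the nest, let go, with the carriage not yet near the notch (x of blank in the frame of nest between -0.007 and 0.007 m and y of blank in the frame of nest between -0.007 and 0.007 m and z of blank in the frame of nest between -0.003 and 0.004 m and angle between the y axis of blank and the y axis of nest, either way round below 0.12 rad and angle between blank's own z axis and vertical below 0.08 rad and contact force between the fingers and blank below 0.3 N and y of nest in the frame of notch below -0.02 m), for 0.2 s.
2. the carriage is at the notch, with the blank in the nest and the fingers on the red handle (x of blank in the frame of nest between -0.007 and 0.007 m and y of blank in the frame of nest between -0.007 and 0.007 m and z of blank in the frame of nest between -0.003 and 0.004 m and angle between the y axis of blank and the y axis of nest, either way round below 0.12 rad and angle between blank's own z axis and vertical below 0.08 rad and y of nest in the frame of notch between -0.0025 and 0.0025 m and contact force between the fingers and carriage above 5 N and horizontal distance between the grasp point and handle below 0.03 m), for 0.2 s.
At the end, for the whole second after the job is handed in: Fingers still grip the red handle (over 5 N, within 30 mm of its axis); carriage at rest (under 4 mm/s), nest centre within 2.5 mm of the notch along the rail; blank untouched by the fingers, flat in the nest (within 7 mm of its centre, 4 mm of its floor, 0.12 rad in yaw) (all of step 2 and contact force between the fingers and blank below 0.3 N and velocity of joint carriage between -0.004 and 0.004 m/s); the arm keeps its last pose, push and grip.
It fails at once if the carriage ran more than 6 mm past the notch (y of nest in the frame of notch above 0.006 m).
It fails at once if the glue was disturbed (moved over 30 mm) (distance of glue from where it was at the start of the episode above 0.03 m).
It fails at once if the jar was disturbed (moved over 30 mm) (distance of jar from where it was at the start of the episode above 0.03 m).
It fails at once if the screwdriver was disturbed (moved over 30 mm) (distance of screwdriver from where it was at the start of the episode above 0.03 m).
It also fails if it takes over 54 s, if anything falls off the work surface, if the arm or the gripper's body presses on something with over 40 N, if the wrist force passes 120 N, or if a joint passes its speed limit or range.

## Working session

There is one attempt and no reset: what is moved stays moved. The work goes in short steps, Python scripts to look and compute and a tool call to move; the robot and the scene stay as the last step left them, time stands still between calls to the robot, and variables do not carry over. Pictures are saved under pics/ and viewed, at most 10 in all, crops included, and the job is handed in when it is done.

Besides the shell and the picture viewer there is one more tool, called after "Emit:" as name([rows], argument=value, ...), one row to a line, values as JSON. step_arm: Moves the arm, as the interface text tells. Its arguments: {"type":"object","properties":{"commands":{"type":"array"},"fingers":{"type":"number"},"grip_force":{"type":"number"}},"required":["commands"]}

```bash
mkdir -p pics
cat > h.py <<'E'
import numpy as np, cv2
from cell import *
def save(cam,fn):
    im=read_camera(cam); cv2.imwrite('pics/'+fn,cv2.cvtColor(im,cv2.COLOR_RGB2BGR)); return im
def proj(cal,P):
    K=np.array(cal["camera_matrix"]);T=np.linalg.inv(np.array(cal["world_from_camera"]))
    p=T[:3,:3]@np.array(P)+T[:3,3]; q=K@np.array([p[0],-p[1],-p[2]]); return q[:2]/q[2]
def ray(cal,uv,z):
    K=np.array(cal["camera_matrix"]);T=np.array(cal["world_from_camera"])
    d=np.linalg.solve(K,[uv[0],uv[1],1.]); d=T[:3,:3]@np.array([d[0],-d[1],-d[2]]); o=T[:3,3]
    return o+d*(z-o[2])/d[2]
E
python3 - <<'E'
from h import *
np.set_printoptions(precision=4,suppress=True)
save('top','top.png');c=get_calibration('top')
for n in ['blank','jig','carriage','nest','handle','index','glue','jar','screwdriver']:
    for r in search_frame('top',n)[:4]: print(n,np.round(r['at'],4),round(r['confidence'],2),proj(c,r['at']).round())
o=observe();print(o['time'],o['tool_pos'],o['tool_rot'],c)
E
```

```text
blank [ 0.4439 -0.3014  0.0346] 0.94 [377. 215.]
blank [ 0.29   -0.3075  0.0461] 0.86 [383. 271.]
blank [ 0.4672 -0.4542  0.0447] 0.66 [432. 206.]
jig [ 0.5878 -0.0041  0.0186] 0.9 [271. 167.]
carriage [ 0.5804 -0.098   0.0387] 0.73 [304. 168.]
nest [ 0.5775 -0.094   0.042 ] 0.59 [303. 169.]
nest [ 0.6422 -0.4016  0.0223] 0.2 [407. 148.]
handle [ 0.5779 -0.0995  0.0451] 0.62 [305. 168.]
index [0.6    0.0394 0.0177] 0.77 [256. 164.]
glue [0.411  0.2962 0.0886] 0.59 [158. 226.]
jar [0.6424 0.394  0.0793] 0.63 [127. 144.]
screwdriver [ 0.6413 -0.403   0.0216] 0.73 [407. 149.]
0.5 [0.1252 0.5099 0.2267] [3.1416 0.     2.9008] {'camera_matrix': array([[390.1468,   0.    , 278.8226],
       [  0.    , 390.1468, 203.7545],
       [  0.    ,   0.    ,   1.    ]]), 'world_from_camera': array([[-0.0063,  0.9888, -0.149 ,  0.3141],
       [-1.    , -0.0052,  0.0077, -0.0166],
       [ 0.0068,  0.149 ,  0.9888,  1.1256],
       [ 0.    ,  0.    ,  0.    ,  1.    ]])}
```

View pics/top.png

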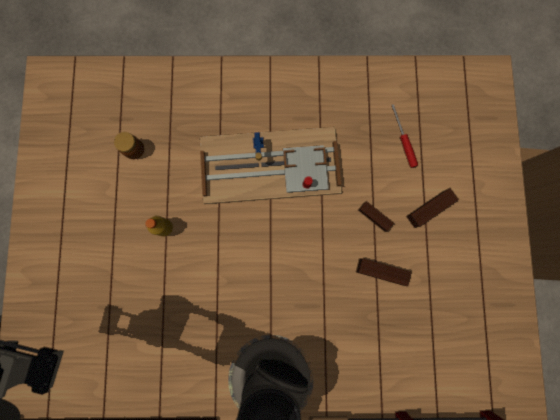

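The top view shows three dark blocks: (376,216), (433,207) and (384,271). The one at (376,216) is visibly the shortest, which fits "smallest". I'll confirm that in an enlarged crop.

Run:
```python
from h import *
im=cv2.imread('pics/top.png')
a=cv2.resize(im[120:215,196:356],None,fx=5,fy=5,interpolation=cv2.INTER_CUBIC)[:,:800]
cv2.imwrite('pics/jigcrop.png',a)
b=cv2.resize(im[180:290,340:470],None,fx=5,fy=5,interpolation=cv2.INTER_CUBIC)
cv2.imwrite('pics/blankcrop.png',b)
g=im.max(2); m=((g<75)).astype(np.uint8); m[:180]=0;m[290:]=0;m[:,:350]=0;m[:,465:]=0
m=cv2.morphologyEx(m,cv2.MORPH_OPEN,np.ones((3,3)))
c=get_calibration('top')
for k in cv2.findContours(m,0,2)[0]:
    if cv2.contourArea(k)<80: continue
    r=cv2.minAreaRect(k);P=np.array([ray(c,p,.034) for p in cv2.boxPoints(r)])
    print(r,P.mean(0).round(4),P[:,:2].round(3).tolist())
```

```text
((383.7247619628906, 270.98291015625), (54.080055236816406, 16.447425842285156), 15.64224624633789) [ 0.2893 -0.3136  0.034 ] [[0.288, -0.235], [0.331, -0.249], [0.29, -0.392], [0.248, -0.377]]
((376.0797424316406, 216.7762451171875), (36.8743782043457, 13.585296630859375), 41.423667907714844) [ 0.4402 -0.299   0.034 ] [[0.46, -0.248], [0.489, -0.275], [0.42, -0.35], [0.391, -0.323]]
((432.1031799316406, 207.7108154296875), (16.989168167114258, 52.10963439941406), 55.175514221191406) [ 0.4652 -0.4596  0.034 ] [[0.443, -0.383], [0.528, -0.511], [0.487, -0.535], [0.403, -0.409]]
```

View pics/jigcrop.png

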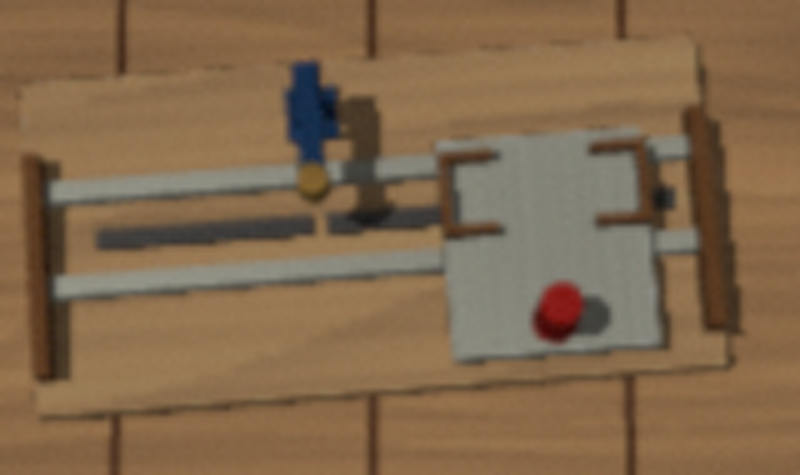

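View pics/blankcrop.png

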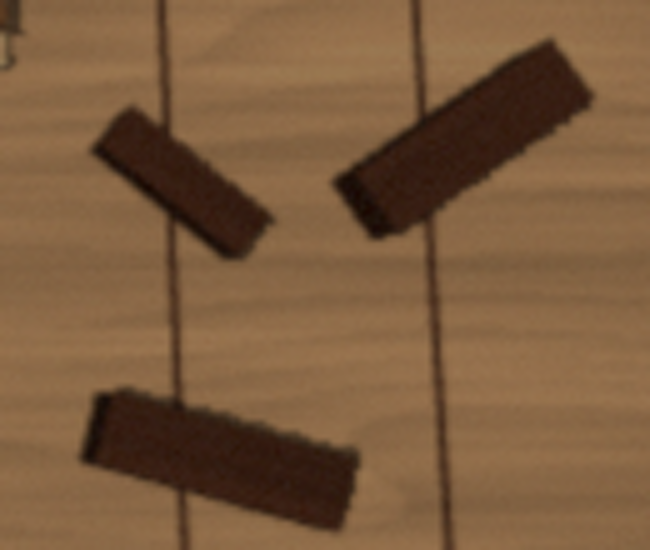

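The blank at (376,216), about 100 mm long, is the smallest and so the right one; the other two are about 150 mm. In the jig crop the nest is at the right end, the red handle is on the robot side, and the bush is at crop (313,182). Rotating first, and computing the jig geometry at the same time.

Emit:
step_arm([
  {"translation": [0, 0, 0], "roll": 0.12},
  {"translation": [0, 0, 0], "roll": 0.12},
  {"translation": [0, 0, 0], "roll": 0.12},
  {"translation": [0, 0, 0], "roll": 0.12},
  {"translation": [0, 0, 0], "roll": 0.12},
  {"translation": [0, 0, 0], "roll": 0.12},
  {"translation": [0, 0, 0], "roll": 0.12},
  {"translation": [0, 0, 0], "roll": 0.12},
  {"translation": [0, 0, 0], "roll": 0.12},
  {"translation": [0, 0, 0], "roll": 0.12},
  {"translation": [0, 0, 0], "roll": 0.12},
  {"translation": [0, 0, 0], "roll": 0.12},
  {"translation": [0, 0, 0], "roll": 0.12},
  {"translation": [0, 0, 0], "roll": 0.12},
  {"translation": [0, 0, 0], "roll": 0.12},
  {"translation": [0, 0, 0], "roll": 0.12},
  {"translation": [0, 0, 0], "roll": 0.12},
  {"translation": [0, 0, 0], "roll": 0.03},
], fingers=1)

```text
time: 2.0
tool_pos: [0.1252, 0.5099, 0.2268]
tool_rot: [3.142, -0.0, 0.824]
contact_force: [-0.6, -0.3, -0.2]
opening: 0.0921
grip_force: 0.0
```

```bash
cat >> h.py <<'E'
def plan(goal):
    o=observe();p=np.array(o['tool_pos']);from scipy.spatial.transform import Rotation as R
    return (R.from_euler('xyz',o['tool_rot']).inv().apply(np.array(goal)-p)*1000).round(1)
E
python3 - <<'E'
from h import *
c=get_calibration('top')
f=lambda u,v,z:ray(c,(196+u/5-.4,120+v/5-.4),z)
L=np.array([f(440,157,.054),f(449,237,.054),f(658,222,.054),f(646,141,.054)])
Pl=np.array([f(437,145,.042),f(640,130,.042),f(662,347,.042),f(457,362,.042)])
print('lips',L.round(4).tolist(),L.mean(0)); print('plate',Pl.round(4).tolist())
bush=f(313,178,.105);print('bush',bush)
print('handle top',f(563,300,.092))
for a,b in((L[0],L[3]),(L[1],L[2]),(Pl[3],Pl[2]),(f(50,192,.03),f(440,165,.03)),(f(55,290,.03),f(440,262,.03)),(f(38,415,.018),f(732,367,.018))):
    d=a-b;print('yaw of jig',np.arctan2(d[1],d[0])-np.pi/2)
o=observe();print(o['tool_pos'],o['tool_rot']);print(plan([.44,0.02,.2]))
E
```

```text
lips [[0.6268, -0.0394, 0.054], [0.5802, -0.0441, 0.054], [0.5883, -0.1622, 0.054], [0.6356, -0.1566, 0.054]] [ 0.60772521 -0.10058013  0.054     ]
plate [[0.6374, -0.038, 0.042], [0.6458, -0.1548, 0.042], [0.5188, -0.1643, 0.042], [0.5108, -0.0483, 0.042]]
bush [0.60047897 0.0302249  0.105     ]
handle top [ 0.53548966 -0.1045291   0.092     ]
yaw of jig 0.07567367990249707
yaw of jig 0.06886202407236075
yaw of jig 0.06910887118860387
yaw of jig 0.06694307808412803
yaw of jig 0.06960775309627598
yaw of jig 0.06484719205281797
[0.12520184 0.50985097 0.22675375] [ 3.14158817e+00 -9.24848396e-05  8.24487825e-01]
[-145.9  563.7   26.7]
```

Emit:
step_arm([
  {"translation": [-7.3, 28.2, 1.3], "roll": 0},
  {"translation": [-7.3, 28.2, 1.3], "roll": 0},
  {"translation": [-7.3, 28.2, 1.3], "roll": 0},
  {"translation": [-7.3, 28.2, 1.3], "roll": 0},
  {"translation": [-7.3, 28.2, 1.3], "roll": 0},
  {"translation": [-7.3, 28.2, 1.3], "roll": 0},
  {"translation": [-7.3, 28.2, 1.3], "roll": 0},
  {"translation": [-7.3, 28.2, 1.3], "roll": 0},
  {"translation": [-7.3, 28.2, 1.3], "roll": 0},
  {"translation": [-7.3, 28.2, 1.3], "roll": 0},
  {"translation": [-7.3, 28.2, 1.3], "roll": 0},
  {"translation": [-7.3, 28.2, 1.3], "roll": 0},
  {"translation": [-7.3, 28.2, 1.3], "roll": 0},
  {"translation": [-7.3, 28.2, 1.3], "roll": 0},
  {"translation": [-7.3, 28.2, 1.3], "roll": 0},
  {"translation": [-7.3, 28.2, 1.3], "roll": 0},
  {"translation": [-7.3, 28.2, 1.3], "roll": 0},
  {"translation": [-7.3, 28.2, 1.3], "roll": 0},
  {"translation": [-7.3, 28.2, 1.3], "roll": 0},
  {"translation": [-7.3, 28.2, 1.3], "roll": 0},
])

```text
time: 3.67
tool_pos: [0.4439, 0.0203, 0.2008]
tool_rot: [3.141, -0.0, 0.831]
contact_force: [0.1, 0.7, 0.6]
opening: 0.0915
grip_force: 0.0
```

```bash
python3 -c "
from h import *
print(observe()['tool_pos'],plan([.443,-.300,.18])/12)"
```

```text
[0.443882   0.02034095 0.20079473] [-19.75833333  17.95         1.73333333]
```

Emit:
step_arm([
  {"translation": [-19.8, 18, 1.7], "roll": 0},
  {"translation": [-19.8, 18, 1.7], "roll": 0},
  {"translation": [-19.8, 18, 1.7], "roll": 0},
  {"translation": [-19.8, 18, 1.7], "roll": 0},
  {"translation": [-19.8, 18, 1.7], "roll": 0},
  {"translation": [-19.8, 18, 1.7], "roll": 0},
  {"translation": [-19.8, 18, 1.7], "roll": 0},
  {"translation": [-19.8, 18, 1.7], "roll": 0},
  {"translation": [-19.8, 18, 1.7], "roll": 0},
  {"translation": [-19.8, 18, 1.7], "roll": 0},
  {"translation": [-19.8, 18, 1.7], "roll": 0},
  {"translation": [-19.8, 18, 1.7], "roll": 0},
  {"translation": [0, 0, 0], "roll": 0},
  {"translation": [0, 0, 0], "roll": 0},
])

```text
time: 4.83
tool_pos: [0.4422, -0.3003, 0.1799]
tool_rot: [-3.141, -0.0, 0.829]
contact_force: [0.1, 0.6, 0.4]
opening: 0.0922
grip_force: 0.0
```

Run:
```python
from h import *
o=observe();print(o['tool_pos'],o['tool_rot'])
c=get_calibration('wrist');im=save('wrist','w1.png');print(c)
for r in search_frame('wrist','blank')[:3]: print(r, proj(c,r['at']))
```

```text
[ 0.44218875 -0.30032021  0.17987231] [-3.14094210e+00 -1.81302290e-04  8.28567415e-01]
{'camera_matrix': array([[332.17170114,   0.        , 277.54547166],
       [  0.        , 332.17170114, 204.16663247],
       [  0.        ,   0.        ,   1.        ]]), 'world_from_camera': array([[ 0.73719497,  0.65004205,  0.18436081,  0.49240549],
       [-0.67567853,  0.70980586,  0.19908332, -0.24771838],
       [-0.00144785, -0.27133186,  0.96248477,  0.33774212],
       [ 0.        ,  0.        ,  0.        ,  1.        ]])}
{'at': [0.444, -0.2995, 0.0323], 'confidence': 0.93} [277.2757615  188.62400874]
{'at': [0.4462, -0.3992, 0.0306], 'confidence': 0.92} [345.84390262 258.04276079]
{'at': [0.2941, -0.3378, 0.0478], 'confidence': 0.58} [192.99463656 317.86880046]
```

View pics/w1.png

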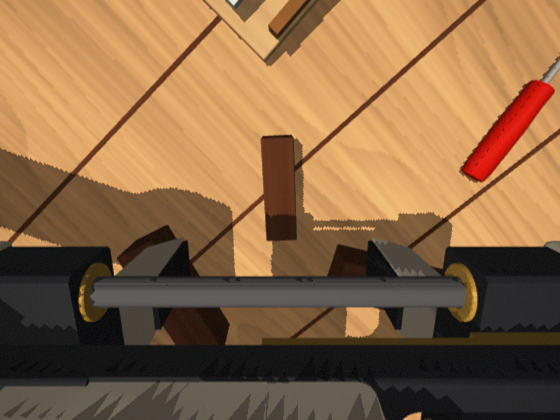

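The wrist view shows the blank's top face with corners at about (261,137), (293,135), (297,213) and (265,216), nearly aligned between the fingers.

Run:
```python
from h import *
c=get_calibration('wrist')
P=np.array([ray(c,p,.034)[:2] for p in((261,137),(293,135),(297,213),(265,216))])
print(P.round(4).tolist(),P.mean(0),[np.linalg.norm(P[i]-P[i-1]).round(4) for i in range(4)])
d=(P[0]+P[1]-P[2]-P[3]);print('axis',np.arctan2(d[1],d[0]))
print(plan([*P.mean(0),.008]))
```

```text
[[0.4657, -0.2525], [0.4882, -0.2706], [0.4422, -0.328], [0.4175, -0.3096]] [ 0.45340936 -0.29018314] [np.float64(0.0747), np.float64(0.0288), np.float64(0.0735), np.float64(0.0308)]
axis 0.8824112050448518
[ 13.6   2.6 172.2]
```

Run:
```python
from h import *
c=get_calibration('wrist')
P=np.array([ray(c,p,.034)[:2] for p in((261,137),(293,135),(296.5,239),(268,240))])
print(P.round(4).tolist(),P.mean(0),[np.linalg.norm(P[i]-P[i-1]).round(4) for i in range(4)])
d=(P[0]+P[1]-P[2]-P[3]);print('axis',np.arctan2(d[1],d[0]))
print(plan([*P.mean(0),.008]))
```

```text
[[0.4657, -0.2525], [0.4882, -0.2706], [0.4242, -0.3477], [0.4029, -0.3296]] [ 0.44523739 -0.30011196] [np.float64(0.0995), np.float64(0.0288), np.float64(0.1001), np.float64(0.028)]
axis 0.8823449771862616
[  0.8   3.2 172.1]
```

Emit:
step_arm([
  {"translation": [0.8, 3, 0], "roll": -0.053},
  {"translation": [0, 0, 25], "roll": 0},
  {"translation": [0, 0, 25], "roll": 0},
  {"translation": [0, 0, 25], "roll": 0},
  {"translation": [0, 0, 25], "roll": 0},
  {"translation": [0, 0, 25], "roll": 0},
  {"translation": [0, 0, 25], "roll": 0},
  {"translation": [0, 0, 14], "roll": 0},
  {"translation": [0, 0, 8], "roll": 0},
  {"translation": [0, 0, 0], "roll": 0},
], fingers=0.75)

```text
time: 5.77
tool_pos: [0.4448, -0.2992, 0.0071]
tool_rot: [-3.139, -0.0, 0.885]
contact_force: [-0.9, 0.6, -0.5]
opening: 0.069
grip_force: 0.0
```

Emit:
step_arm([
  {"translation": [0, 0, 0], "roll": 0},
  {"translation": [0, 0, 0], "roll": 0},
  {"translation": [0, 0, 0], "roll": 0},
  {"translation": [0, 0, 0], "roll": 0},
  {"translation": [0, 0, 0], "roll": 0},
  {"translation": [0, 0, 0], "roll": 0},
  {"translation": [0, 0, 0], "roll": 0},
  {"translation": [0, 0, 0], "roll": 0},
  {"translation": [0, 0, 0], "roll": 0},
], fingers=0, grip_force=20)

```text
time: 6.52
tool_pos: [0.4453, -0.3008, 0.0086]
tool_rot: [3.141, -0.0, 0.884]
contact_force: [-0.6, 1.3, 4.3]
opening: 0.0299
grip_force: 20.0
```

```bash
python3 -c "
from h import *
o=observe();print(o['tool_pos'],o['tool_rot'],o['opening'],o['grip_force'],o['contact_force'])"
```

```text
[ 0.44532731 -0.30083665  0.00860488] [ 3.14137828e+00 -6.84410149e-05  8.83719691e-01] 0.029872321561158918 19.989024996757507 [-0.62553601  1.2607366   4.32226732]
```

Emit:
step_arm([
  {"translation": [0, 0, -20], "roll": 0},
  {"translation": [0, 0, -25], "roll": 0},
  {"translation": [0, 0, -25], "roll": 0},
  {"translation": [0, 0, -25], "roll": 0},
  {"translation": [0, 0, -25], "roll": 0},
  {"translation": [0, 0, -25], "roll": -0.108},
  {"translation": [0, 0, -25], "roll": -0.108},
  {"translation": [0, 0, -20], "roll": -0.108},
  {"translation": [0, 0, 0], "roll": -0.108},
  {"translation": [0, 0, 0], "roll": -0.108},
  {"translation": [0, 0, 0], "roll": -0.108},
  {"translation": [0, 0, 0], "roll": -0.108},
  {"translation": [0, 0, 0], "roll": 0},
])

```text
time: 7.6
tool_pos: [0.4451, -0.3007, 0.1979]
tool_rot: [-3.141, -0.0, 1.644]
contact_force: [0.6, 0.2, -1.0]
opening: 0.0296
grip_force: 20.0
```

```bash
python3 -c "
from h import *
o=observe();print(o['tool_pos'],o['tool_rot'],o['opening'],plan([.616,-.22,.2])/10)"
```

```text
[ 0.44512637 -0.30067538  0.1979384 ] [-3.14119302e+00 -4.98962374e-04  1.64355561e+00] 0.029598564373454813 [ 6.8  17.63 -0.21]
```

Emit:
step_arm([
  {"translation": [6.8, 17.6, 0], "roll": 0},
  {"translation": [6.8, 17.6, 0], "roll": 0},
  {"translation": [6.8, 17.6, 0], "roll": 0},
  {"translation": [6.8, 17.6, 0], "roll": 0},
  {"translation": [6.8, 17.6, 0], "roll": 0},
  {"translation": [6.8, 17.6, 0], "roll": 0},
  {"translation": [6.8, 17.6, 0], "roll": 0},
  {"translation": [6.8, 17.6, 0], "roll": 0},
  {"translation": [6.8, 17.6, 0], "roll": 0},
  {"translation": [6.8, 17.6, 0], "roll": 0},
  {"translation": [0, 0, 0], "roll": 0},
  {"translation": [0, 0, 0], "roll": 0},
])

```text
time: 8.6
tool_pos: [0.6164, -0.2202, 0.1973]
tool_rot: [-3.14, -0.001, 1.639]
contact_force: [0.1, 0.2, -1.2]
opening: 0.0298
grip_force: 20.0
```

Run:
```python
from h import *
o=observe();print(o['tool_pos'],o['tool_rot'])
c=get_calibration('wrist');im=save('wrist','w2.png')
np.save('cal2.npy',c,allow_pickle=True)
cv2.imwrite('pics/w2b.png',cv2.resize(cv2.imread('pics/w2.png'),(800,600),interpolation=cv2.INTER_CUBIC))
for n in('nest','handle','carriage','index'):
  for r in search_frame('wrist',n)[:2]: print(n,r, proj(c,r['at']))
```

```text
[ 0.61638107 -0.22017923  0.19733076] [-3.14040269e+00 -6.31106018e-04  1.63861358e+00]
nest {'at': [0.5777, -0.1064, 0.0391], 'confidence': 0.85} [242.14480974  58.48960447]
handle {'at': [0.5785, -0.108, 0.0398], 'confidence': 0.76} [242.89913943  60.39778799]
carriage {'at': [0.5766, -0.1055, 0.0438], 'confidence': 0.58} [240.34991681  56.45115813]
index {'at': [0.6121, -0.1689, 0.0272], 'confidence': 0.71} [276.42619361 132.66843411]
```

View pics/w2b.png

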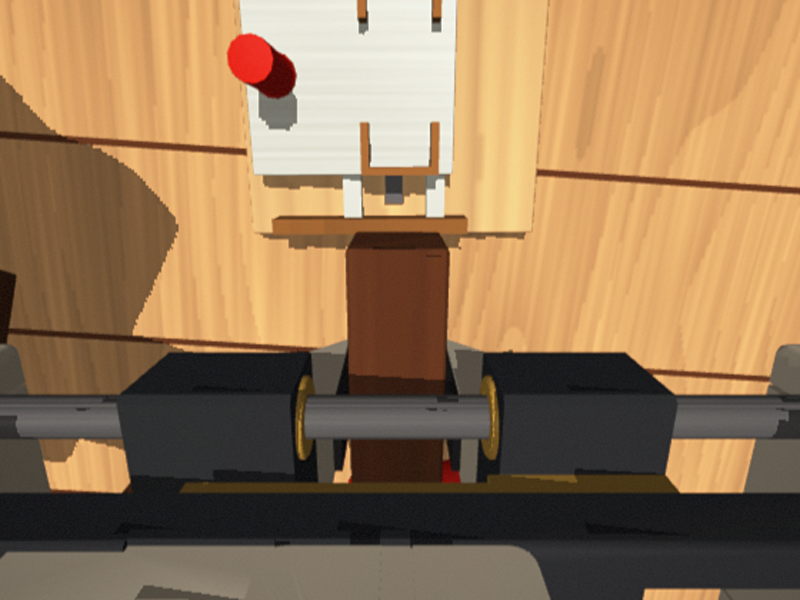

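The wrist view shows the nest's near lips (inner edges at columns 369 and 431, finger-gap ends at row 123, far lips at row 20). The held blank's front top edge is at row 248, columns 347–449. All in 800-wide pixels.

Run:
```python
from h import *
c=np.load('cal2.npy',allow_pickle=True).item()
f=lambda u,v,z:ray(c,(u*.7-.15,v*.7-.15),z)
y=np.array([-.069,.9976]);x=np.array([.9976,.069])
near=[f(365,123,.054),f(435,123,.054)];far=[f(363,20,.054),f(437,20,.054)]
n=np.mean(near,0)[:2];fa=np.mean(far,0)[:2]
print('near',n,'far',fa,'gap',np.linalg.norm(fa-n),'yaw',np.arctan2(*(fa-n)[::-1])-np.pi/2)
out=f(400,175,.054)[:2];print('centre est',(n+fa)/2,n+.028*y,out+.059*y)
w=np.array(near);print('lip centres width (43)',np.linalg.norm(w[0]-w[1]))
bl=np.array([f(347,248,.2227),f(449,248,.2227)]);m=bl.mean(0)[:2]
o=observe();print('blank front',bl,'ctr rel TCP along tool x',(m-np.array(o['tool_pos'][:2]))@y-.05,'across',(m-np.array(o['tool_pos'][:2]))@x)
print('handle top',f(250,58,.092))
print('nest goal plan',plan([*((n+fa)/2),.197]))
```

```text
near [ 0.6124102  -0.12793452] far [ 0.60854327 -0.07282212] gap 0.05524789886772407 yaw 0.0700495864794084
centre est [ 0.61047673 -0.10037832] [ 0.6104782  -0.10000172] [ 0.61046145 -0.09928714]
lip centres width (43) 0.041964959032754316
blank front [[ 0.5997629  -0.17379669  0.2227    ]
 [ 0.62854339 -0.17182244  0.2227    ]] ctr rel TCP along tool x -0.0014727765287137554 across 0.0019702420004649272
handle top [ 0.53444193 -0.10468968  0.092     ]
nest goal plan [121.    3.1   1.5]
```

Emit:
step_arm([
  {"translation": [15.2, 0.2, 0], "roll": 0},
  {"translation": [15.2, 0.2, 0], "roll": 0},
  {"translation": [15.2, 0.2, 0], "roll": 0},
  {"translation": [15.2, 0.2, 0], "roll": 0},
  {"translation": [15.2, 0.2, 0], "roll": 0},
  {"translation": [15.2, 0.2, 0], "roll": 0},
  {"translation": [15.2, 0.2, 0], "roll": 0},
  {"translation": [15.2, 0.2, 0], "roll": 0},
  {"translation": [0, 0, 20], "roll": 0},
  {"translation": [0, 0, 20], "roll": 0},
  {"translation": [0, 0, 20], "roll": 0},
  {"translation": [0, 0, 20], "roll": 0},
  {"translation": [0, 0, 20], "roll": 0},
  {"translation": [0, 0, 20], "roll": 0},
  {"translation": [0, 0, 5], "roll": 0},
  {"translation": [0, 0, 0], "roll": 0},
  {"translation": [0, 0, 0], "roll": 0},
])

```text
time: 10.27
tool_pos: [0.6099, -0.099, 0.074]
tool_rot: [3.141, 0.0, 1.64]
contact_force: [-0.3, -0.3, -0.6]
opening: 0.0298
grip_force: 20.0
```

Run:
```python
from h import *
o=observe();print(o['tool_pos'],o['tool_rot'],o['contact_force'])
c=get_calibration('wrist');np.save('cal3.npy',c,allow_pickle=True);save('wrist','w3.png')
save('scene','s3.png');save('top','t3.png')
a=cv2.imread('pics/w3.png')[0:300,130:430];cs=get_calibration('scene')
u,v=proj(cs,[.609,-.1,.06]).astype(int);print(u,v)
s=cv2.imread('pics/s3.png')[max(0,v-60):v+60,max(0,u-80):u+80]
cv2.imwrite('pics/m3.png',np.hstack([cv2.resize(a,(400,400)),cv2.resize(s,(400,400*s.shape[0]//s.shape[1]))[:400] if 0 else cv2.resize(s,(400,400))]))
print(s.shape)
```

```text
[ 0.60986456 -0.09903936  0.07400043] [3.14081185e+00 1.63228556e-04 1.64003983e+00] [-0.33200258 -0.33116464 -0.61386945]
222 201
(120, 160, 3)
```

View pics/m3.png

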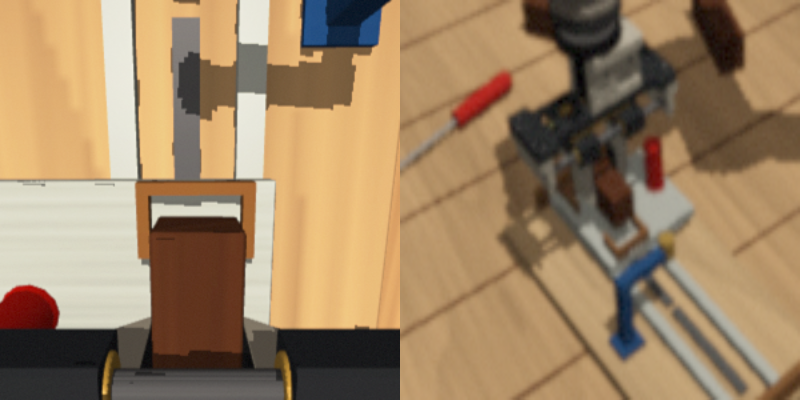

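Run:
```python
from h import *
c=np.load('cal3.npy',allow_pickle=True).item()
f=lambda u,v,z:ray(c,(130+u*.75-.1,v*.75-.1),z)[:2]
y=np.array([-.069,.9976]);x=np.array([.9976,.069]);t=np.array(observe()['tool_pos'][:2])
r=lambda p:(((p-t)@x*1e3).round(1),((p-t)@y*1e3).round(1))
for n,a in dict(outL=(137,182,.054),outR=(255,182,.054),inL=(150,196,.054),inR=(242,196,.054),endL=(137,258,.054),endR=(256,260,.054),topL=(152,233,.0994),topR=(244,231,.0994),botL=(159,217,.0654),botR=(240,217,.0654)).items(): print(n,*r(f(*a)))
```

```text
outL -23.5 59.3
outR 23.1 59.3
inL -18.5 53.8
inR 18.1 53.8
endL -24.6 28.4
endR 24.6 27.6
topL -13.5 47.4
topR 14.4 48.1
botL -14.1 47.2
botR 16.4 47.2
```

The nest is centred under the TCP, and the blank sits about 2 mm back along the rail. I'll correct that and lower.

Emit:
step_arm([
  {"translation": [2, -0.4, 0], "roll": 0},
  {"translation": [0, 0, 7], "roll": 0},
  {"translation": [0, 0, 6], "roll": 0},
  {"translation": [0, 0, 5], "roll": 0},
  {"translation": [0, 0, 3], "roll": 0},
  {"translation": [0, 0, 2], "roll": 0},
  {"translation": [0, 0, 0], "roll": 0},
  {"translation": [0, 0, 0], "roll": 0},
])

```text
time: 11.08
tool_pos: [0.6085, -0.0974, 0.0506]
tool_rot: [-3.141, -0.0, 1.64]
contact_force: [-3.5, 1.0, 4.8]
opening: 0.0296
grip_force: 20.0
```

Emit:
step_arm([
  {"translation": [0, 0, 0], "roll": 0},
  {"translation": [0, 0, 0], "roll": 0},
  {"translation": [0, 0, 0], "roll": 0},
  {"translation": [0, 0, 0], "roll": 0},
  {"translation": [0, 0, 0], "roll": 0},
  {"translation": [0, 0, 0], "roll": 0},
], fingers=0.6)

```text
time: 11.58
tool_pos: [0.6089, -0.0974, 0.0502]
tool_rot: [-3.142, -0.0, 1.64]
contact_force: [0.4, -0.5, 0.6]
opening: 0.0549
grip_force: 0.0
```

Emit:
step_arm([
  {"translation": [0, 0, -15], "roll": 0},
  {"translation": [0, 0, -20], "roll": 0},
  {"translation": [0, 0, -25], "roll": 0},
  {"translation": [0, 0, -30], "roll": 0},
  {"translation": [0, 0, -30], "roll": 0},
  {"translation": [-20, 0, -10], "roll": 0},
  {"translation": [-30, 0, 0], "roll": 0},
  {"translation": [-30, 0, 0], "roll": 0},
  {"translation": [-30, 0, 0], "roll": 0},
  {"translation": [0, 0, 0], "roll": 0},
  {"translation": [0, 0, 0], "roll": 0},
])

```text
time: 12.5
tool_pos: [0.6161, -0.2087, 0.1798]
tool_rot: [-3.141, -0.0, 1.637]
contact_force: [-0.5, 0.9, -0.1]
opening: 0.0551
grip_force: 0.0
```

Run:
```python
from h import *
o=observe();print(o['tool_pos'],o['tool_rot'],o['opening'])
c=get_calibration('wrist');np.save('cal4.npy',c,allow_pickle=True);save('wrist','w4.png')
for r in search_frame('wrist','blank')[:2]: print(r,proj(c,r['at']))
cv2.imwrite('pics/m4.png',cv2.resize(cv2.imread('pics/w4.png')[0:210,140:420],None,fx=2.8571,fy=2.8571,interpolation=cv2.INTER_CUBIC))
```

```text
[ 0.61610521 -0.20870268  0.17981434] [-3.14123681e+00 -3.95548542e-04  1.63706606e+00] 0.05513841997137607
```

View pics/m4.png

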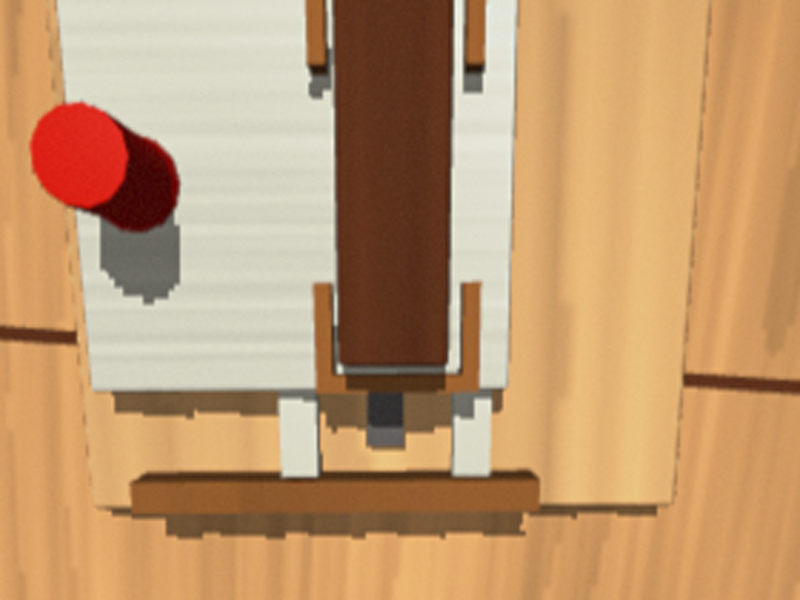

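The blank lies flat in the nest, with its sides clear of the lips and a small gap at the near end. Next I turn the tool so the fingers close along the rail, and compute the handle and notch positions.

Emit:
step_arm([
  {"translation": [0, 0, 0], "roll": 0.1206},
  {"translation": [0, 0, 0], "roll": 0.1206},
  {"translation": [0, 0, 0], "roll": 0.1206},
  {"translation": [0, 0, 0], "roll": 0.1206},
  {"translation": [0, 0, 0], "roll": 0.1206},
  {"translation": [0, 0, 0], "roll": 0.1206},
  {"translation": [0, 0, 0], "roll": 0.1206},
  {"translation": [0, 0, 0], "roll": 0.1206},
  {"translation": [0, 0, 0], "roll": 0.1206},
  {"translation": [0, 0, 0], "roll": 0.1206},
  {"translation": [0, 0, 0], "roll": 0.1206},
  {"translation": [0, 0, 0], "roll": 0.1206},
  {"translation": [0, 0, 0], "roll": 0.1206},
  {"translation": [0, 0, 0], "roll": 0},
])

```text
time: 13.77
tool_pos: [0.6166, -0.2056, 0.1804]
tool_rot: [-3.141, -0.0, 0.069]
contact_force: [-0.3, 0.2, 0.1]
opening: 0.0549
grip_force: 0.0
```

Run:
```python
from h import *
c=np.load('cal4.npy',allow_pickle=True).item()
f=lambda u,v,z:ray(c,(140+u*.35-.3,v*.35-.3),z)[:2]
h=f(79,155,.092);print('handle',h)
x=np.array([.9976,.069]);y=np.array([-.069,.9976])
print('nest near gap end', (f(323,284,.054)+f(471,284,.054))/2+.028*y, h+.076*x)
ct=get_calibration('top');g=lambda u,v,z:ray(ct,(196+u/5-.4,120+v/5-.4),z)[:2]
print('notch slot top',g(322,223,.022),'bush',g(313,177,.105))
print(observe()['tool_rot'],plan([*h,.18]))
```

```text
handle [ 0.53440495 -0.10480499]
nest near gap end [ 0.61019234 -0.09989566] [ 0.61022255 -0.09956099]
notch slot top [0.59681249 0.02876592] bush [0.60103454 0.03022578]
[-3.14122361e+00 -4.87744269e-05  6.94914893e-02] [ -75.  -106.2    0.5]
```

Emit:
step_arm([
  {"translation": [-7.5, -10.6, 0], "roll": 0},
  {"translation": [-7.5, -10.6, 0], "roll": 0},
  {"translation": [-7.5, -10.6, 0], "roll": 0},
  {"translation": [-7.5, -10.6, 0], "roll": 0},
  {"translation": [-7.5, -10.6, 0], "roll": 0},
  {"translation": [-7.5, -10.6, 0], "roll": 0},
  {"translation": [-7.5, -10.6, 0], "roll": 0},
  {"translation": [-7.5, -10.6, 0], "roll": 0},
  {"translation": [-7.5, -10.6, 0], "roll": 0},
  {"translation": [-7.5, -10.6, 0], "roll": 0},
  {"translation": [0, 0, 20], "roll": 0},
  {"translation": [0, 0, 25], "roll": 0},
  {"translation": [0, 0, 25], "roll": 0},
  {"translation": [0, 0, 25], "roll": 0},
  {"translation": [0, 0, 20], "roll": 0},
  {"translation": [0, 0, 12], "roll": 0},
  {"translation": [0, 0, 0], "roll": 0},
  {"translation": [0, 0, 0], "roll": 0},
], fingers=0.65)

```text
time: 15.27
tool_pos: [0.5338, -0.1061, 0.0532]
tool_rot: [-3.141, 0.001, 0.075]
contact_force: [1.3, -0.2, -0.4]
opening: 0.0599
grip_force: 0.0
```

Emit:
step_arm([
  {"translation": [0, 0, 0], "roll": 0},
  {"translation": [0, 0, 0], "roll": 0},
  {"translation": [0, 0, 0], "roll": 0},
  {"translation": [0, 0, 0], "roll": 0},
  {"translation": [0, 0, 0], "roll": 0},
  {"translation": [0, 0, 0], "roll": 0},
  {"translation": [0, 0, 0], "roll": 0},
  {"translation": [0, 0, 0], "roll": 0},
], fingers=0, grip_force=30)

```text
time: 15.93
tool_pos: [0.5342, -0.1066, 0.0537]
tool_rot: [-3.141, -0.001, 0.072]
contact_force: [-0.7, 2.6, 4.9]
opening: 0.0228
grip_force: 30.0
```

Run:
```python
from h import *
o=observe();print(o['tool_pos'],o['tool_rot'],o['opening'],o['contact_force'])
y=np.array([-.069,.9976])
t=np.array(o['tool_pos'][:2])
for n in([.5968,.0288],[.601,.0302]): print((np.array(n)-t)@y)
```

```text
[ 0.53420701 -0.10663358  0.05374467] [-3.14140950e+00 -6.44019672e-04  7.20120772e-02] 0.022821544331840714 [-0.72778244  2.63689087  4.94383   ]
0.13078961839152614
0.13189645839152617
```

Emit:
step_arm([
  {"translation": [0, -3, 0], "roll": 0},
  {"translation": [0, -6, 0], "roll": 0},
  {"translation": [0, -8, 0], "roll": 0},
  {"translation": [0, -8, 0], "roll": 0},
  {"translation": [0, -8, 0], "roll": 0},
  {"translation": [0, -8, 0], "roll": 0},
  {"translation": [0, -8, 0], "roll": 0},
  {"translation": [0, -8, 0], "roll": 0},
  {"translation": [0, -8, 0], "roll": 0},
  {"translation": [0, -8, 0], "roll": 0},
  {"translation": [0, -8, 0], "roll": 0},
  {"translation": [0, -8, 0], "roll": 0},
  {"translation": [0, -8, 0], "roll": 0},
  {"translation": [0, -6, 0], "roll": 0},
  {"translation": [0, -4, 0], "roll": 0},
  {"translation": [0, -2, 0], "roll": 0},
  {"translation": [0, 0, 0], "roll": 0},
  {"translation": [0, 0, 0], "roll": 0},
])

```text
time: 17.43
tool_pos: [0.5263, 0.0021, 0.0537]
tool_rot: [-3.141, -0.001, 0.072]
contact_force: [-2.1, 2.5, 6.4]
opening: 0.0228
grip_force: 30.0
```

```bash
cat >> h.py <<'E'
def fy():
    o=observe();y=np.array([-.069,.9976]);t=np.array(o['tool_pos'][:2])-[.5342,-.1066]
    print(round(o['time'],2),'s',(t@y*1e3).round(2),'F',(np.array(o['contact_force'][:2])@y).round(2),'Fx',np.round(o['contact_force'],1),'open',round(o['opening'],4),o['grip_force'])
E
python3 - <<'E'
from h import *
fy();c=get_calibration('wrist');np.save('cal5.npy',c,allow_pickle=True);save('wrist','w5.png');save('scene','s5.png')
print('bush expected px',proj(c,[.6,.03,.083]),'nest here',proj(c,[.6025,.009,.054]))
for r in search_frame('wrist','index')[:2]: print(r,proj(c,r['at']))
E
```

```text
17.43 s 109.03 F 2.67 Fx [-2.1  2.5  6.4] open 0.0228 30.000828802585602
bush expected px [213.81387252 105.28215081] nest here [272.01098521 104.00452081]
{'at': [0.6081, 0.0296, 0.0247], 'confidence': 0.91} [235.12026894  91.1886024 ]
```

View pics/w5.png

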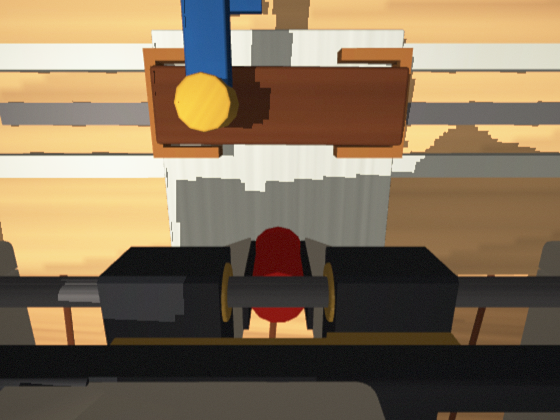

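The wrist view shows the carriage holding the blank, with the bush's top at (206,102) and the lips' outer edges at columns ~150 and ~407. Computing the remaining distance.

Run:
```python
from h import *
c=np.load('cal5.npy',allow_pickle=True).item();y=np.array([-.069,.9976])
f=lambda u,v,z:ray(c,(u,v),z)[:2]@y*1e3
L,R=f(150,104,.054),f(407,104,.054)
print('nest',(L+R)/2,L-R,'gap ends mid',(f(220,153,.054)+f(335,153,.054))/2,(f(337,55,.054)-0)-28.*-1)
b=f(206,102,.105);print('bush',b,'remaining',b-(L+R)/2)
```

```text
nest -35.52880936596141 116.78334428906936 gap ends mid -35.158036750554515 -33.05737007177167
bush -13.181962006779436 remaining 22.34684735918197
```

Emit:
step_arm([
  {"translation": [0, -3, 0], "roll": 0},
  {"translation": [0, -3, 0], "roll": 0},
  {"translation": [0, -2, 0], "roll": 0},
  {"translation": [0, -2, 0], "roll": 0},
  {"translation": [0, 0, 0], "roll": 0},
  {"translation": [0, 0, 0], "roll": 0},
])

```text
time: 18.08
tool_pos: [0.5256, 0.0117, 0.0537]
tool_rot: [3.141, -0.001, 0.072]
contact_force: [-1.7, 0.2, 6.7]
opening: 0.0229
grip_force: 30.0
```

```bash
python3 -c "
from h import *
fy()"
```

```text
18.08 s 118.63 F 0.34 Fx [-1.7  0.2  6.7] open 0.0229 30.001100599765778
```

Emit:
step_arm([
  {"translation": [0, -1.5, 0], "roll": 0},
  {"translation": [0, -1.5, 0], "roll": 0},
  {"translation": [0, -1, 0], "roll": 0},
  {"translation": [0, -1, 0], "roll": 0},
  {"translation": [0, -1, 0], "roll": 0},
])

```text
time: 18.5
tool_pos: [0.5252, 0.0168, 0.0537]
tool_rot: [3.14, -0.001, 0.072]
contact_force: [-1.0, -4.5, 5.0]
opening: 0.0227
grip_force: 30.0
```

Emit:
step_arm([
  {"translation": [0, -0.7, 0], "roll": 0},
  {"translation": [0, -0.7, 0], "roll": 0},
])

```text
time: 18.67
tool_pos: [0.5251, 0.0183, 0.0537]
tool_rot: [3.14, -0.001, 0.072]
contact_force: [-1.3, -6.2, 5.3]
opening: 0.0229
grip_force: 30.0
```

Emit:
step_arm([
  {"translation": [0, -0.7, 0], "roll": 0},
  {"translation": [0, -0.7, 0], "roll": 0},
])

```text
time: 18.83
tool_pos: [0.525, 0.0196, 0.0537]
tool_rot: [3.14, -0.0, 0.072]
contact_force: [-1.9, -4.0, 4.9]
opening: 0.0226
grip_force: 30.0
```

```bash
python3 -c "
from h import *
fy()"
```

```text
18.83 s 126.55 F -3.89 Fx [-1.9 -4.   4.9] open 0.0226 30.00725895166397
```

Emit:
step_arm([
  {"translation": [0, -0.5, 0], "roll": 0},
  {"translation": [0, -0.5, 0], "roll": 0},
])

```text
time: 19.0
tool_pos: [0.5249, 0.0207, 0.0537]
tool_rot: [3.14, -0.001, 0.072]
contact_force: [-1.7, -5.2, 5.2]
opening: 0.0228
grip_force: 30.0
```

Emit:
step_arm([
  {"translation": [0, -0.5, 0], "roll": 0},
  {"translation": [0, -0.5, 0], "roll": 0},
])

```text
time: 19.17
tool_pos: [0.5249, 0.0218, 0.0537]
tool_rot: [3.14, -0.001, 0.072]
contact_force: [-1.8, -4.3, 5.7]
opening: 0.0231
grip_force: 30.0
```

Emit:
step_arm([
  {"translation": [0, -0.5, 0], "roll": 0},
  {"translation": [0, -0.5, 0], "roll": 0},
])

```text
time: 19.33
tool_pos: [0.5248, 0.0231, 0.0537]
tool_rot: [3.141, -0.001, 0.072]
contact_force: [-1.7, -1.8, 5.4]
opening: 0.0227
grip_force: 30.0
```

Emit:
step_arm([
  {"translation": [0, -0.5, 0], "roll": 0},
  {"translation": [0, -0.5, 0], "roll": 0},
])

```text
time: 19.5
tool_pos: [0.5247, 0.0244, 0.0537]
tool_rot: [3.141, -0.001, 0.072]
contact_force: [-2.0, 0.2, 5.4]
opening: 0.023
grip_force: 30.0
```

Emit:
step_arm([
  {"translation": [0, -0.4, 0], "roll": 0},
  {"translation": [0, -0.4, 0], "roll": 0},
])

```text
time: 19.67
tool_pos: [0.5246, 0.0251, 0.0537]
tool_rot: [3.141, -0.001, 0.072]
contact_force: [-1.4, -2.4, 4.4]
opening: 0.023
grip_force: 30.0
```

Emit:
step_arm([
  {"translation": [0, 0, 0], "roll": 0},
  {"translation": [0, 0, 0], "roll": 0},
])

```text
time: 19.83
tool_pos: [0.5246, 0.0252, 0.0537]
tool_rot: [3.141, -0.001, 0.072]
contact_force: [-1.3, 0.0, 6.6]
opening: 0.0229
grip_force: 30.0
```

Emit:
step_arm([
  {"translation": [0, -0.3, 0], "roll": 0},
  {"translation": [0, -0.3, 0], "roll": 0},
])

```text
time: 20.0
tool_pos: [0.5246, 0.0254, 0.0537]
tool_rot: [3.141, -0.001, 0.072]
contact_force: [-2.0, -3.6, 4.9]
opening: 0.0228
grip_force: 30.0
```

Emit:
step_arm([
  {"translation": [0, 0, 0], "roll": 0},
  {"translation": [0, 0, 0], "roll": 0},
])

```text
time: 20.17
tool_pos: [0.5246, 0.0255, 0.0537]
tool_rot: [3.141, -0.001, 0.072]
contact_force: [-0.9, -2.5, 5.4]
opening: 0.023
grip_force: 30.0
```

Emit:
step_arm([
  {"translation": [0, -0.4, 0], "roll": 0},
  {"translation": [0, -0.4, 0], "roll": 0},
  {"translation": [0, 0, 0], "roll": 0},
])

```text
time: 20.42
tool_pos: [0.5246, 0.0258, 0.0537]
tool_rot: [3.14, -0.001, 0.072]
contact_force: [-1.5, -6.0, 5.3]
opening: 0.0227
grip_force: 30.0
```

```bash
python3 -c "
from h import *
fy()"
```

```text
20.42 s 132.7 F -5.87 Fx [-1.5 -6.   5.3] open 0.0227 30.00740557909012
```

Resistance is climbing: 0.8 mm commanded gave only 0.3 mm of motion, so the ball is seated. I'll relax the push and check.

Emit:
step_arm([
  {"translation": [0, 0.4, 0], "roll": 0},
  {"translation": [0, 0.4, 0], "roll": 0},
  {"translation": [0, 0, 0], "roll": 0},
  {"translation": [0, 0, 0], "roll": 0},
  {"translation": [0, 0, 0], "roll": 0},
  {"translation": [0, 0, 0], "roll": 0},
])

```text
time: 20.92
tool_pos: [0.5246, 0.0256, 0.0537]
tool_rot: [3.141, -0.001, 0.072]
contact_force: [-1.9, -3.0, 5.5]
opening: 0.0229
grip_force: 30.0
```

```bash
python3 -c "
from h import *
fy();save('wrist','w6.png')"
```

```text
20.92 s 132.5 F -2.84 Fx [-1.9 -3.   5.5] open 0.0229 30.002780556678772
```

View pics/w6.png

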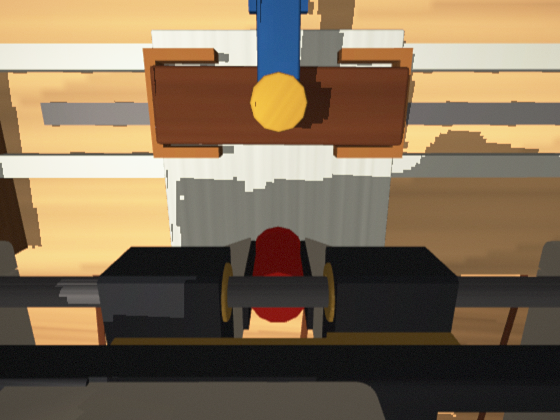

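The bush at (278,102) is centred over the nest (mid column ~278), and the blank is flat in place.

```bash
python3 -c "
from h import *
print(hand_in())"
```

```text
the job is handed in; nothing more can be done
None
```

The job is handed in: the smallest blank lies flat in the nest, and I finished gripping the handle with the carriage at rest in the notch under the bush. The judge returned no verdict, so the result rests on my force readings and the last wrist picture.

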